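Sweep the clothes pegs into the pan

TASK

With the closed fingertips, push the three wooden clothes pegs that lie in front of the low grey metal pan across the table and through its open side, until every peg lies wholly inside it. Only slide them along the table: do not pick up or lift anything, and leave the thread spool and the thimble standing where they are.

Things in the scene. Friction and masses are not known exactly. Their poses are not given: they have to be found in the camera images.
- pan: low three-sided grey sheet-metal pan, fixed to the table. Origin on the table at the middle of its open side (mouth); x points from the mouth into the pan, y along the mouth, z up. Inside 220 mm wide (y -110 to +110), 140 mm deep (x 0 to 140); side and back walls 5 mm thick (8 mm at the rim), 32 mm high. The floor is a thin sheet without a step: pegs slide straight in at table height
- peg_a: wooden spring clothes peg lying on the table, a plain bar 72 mm long, 14 mm wide, 12 mm high, 14 to 28 g, slides freely; origin at the centre of its underside, z up, y along its length (either way round)
- peg_a_end0 (a point): middle of the end face of peg_a at its -y end, 6 mm above its underside
- peg_a_end1 (a point): middle of the end face of peg_a at its +y end, 6 mm above its underside
- peg_b: wooden spring clothes peg lying on the table, a plain bar 72 mm long, 14 mm wide, 12 mm high, 14 to 28 g, slides freely; origin at the centre of its underside, z up, y along its length (either way round)
- peg_b_end0 (a point): middle of the end face of peg_b at its -y end, 6 mm above its underside
- peg_b_end1 (a point): middle of the end face of peg_b at its +y end, 6 mm above its underside
- peg_c: wooden spring clothes peg lying on the table, a plain bar 72 mm long, 14 mm wide, 12 mm high, 14 to 28 g, slides freely; origin at the centre of its underside, z up, y along its length (either way round)
- peg_c_end0 (a point): middle of the end face of peg_c at its -y end, 6 mm above its underside
- peg_c_end1 (a point): middle of the end face of peg_c at its +y end, 6 mm above its underside
- spool: thread spool standing upright, flanges 34 mm across, 52 mm high, pale thread on brown wood; its axis is 10 mm from the origin along +y, origin on its underside; bystander that must stay put
- thimble: small steel thimble standing upright, 20 mm across, 22 mm high; origin at the centre of its underside; bystander that must stay put
- snap_press: obstacle: fixed dark cast-iron hand press to the right of the work, base about 200 x 110 mm. Origin on the table under its ram, z up, x away from the robot. Its column stands about 250 mm high, from x 0 to 135 mm; its lever rises toward the robot to a ball 38 mm across at about x -126 mm, z 414 mm (top 433 mm). Keep the arm clear
Things that resemble listed ones, but are neither listed nor needed, are in the scene too. What is shaped like the peg_c but yellow is not meant. What is shaped like the peg_a but pink is not meant.

How it is judged:
By the outcome, as a careful person would: the job done as asked, in the order asked, and still so for the second after the job is handed in, with the robot touching nothing.
It also fails if it takes over 72 s, if anything falls off the work surface, if the arm or the gripper's body presses on something with over 40 N, if the wrist force passes 120 N, or if a joint passes its speed limit or range.

ROBOT

A 6-joint arm with a two-finger parallel gripper is mounted at the origin on a cart in front of the work surface, level with it; the furniture and walls round the work are solid. World frame = base frame: x ahead of the robot, y to its left, z up, the work surface at z = 0. Lengths are in m, angles in degrees, forces in N, time in s.
With the tool pointing down it reaches from about 0.25 to 0.725 m from the base axis. Payload 9.7 kg.
Tool frame: the origin (TCP) lies midway between the tips of the shut fingers; the grasp point (between the pads) lies bot.hold_point_z behind it (bot.hold_point_z is the distance from the TCP to the grasp point, in m); z points along the fingers, y is the line along which they close (so a half turn about z gives the same grasp; the last joint's range is limited). The gripper opens to 85 mm and grips with 20 to 120 N. Pads are 22 mm wide; open, the fingers measure 114 mm over their backs; the gripper's body (76 mm by 85 mm) begins 54 mm behind the grasp point. The pads swing forward as they close: fully open they stand 13 mm farther back than shut.
Start: joints at [0, 4.979, 10.078, 95.1, 0, 90], TCP at [0.55, -0, 0.231] pointing down, gripper open.
Joint ranges: [-179.16, 179.16], [-48.56, 103.87], [-65.8, 70.77], [-126.05, 130.52], [-82.76, 87.17], [-180, 180]. Speed limits (degrees/s): [127.2, 127.2, 147.25, 180, 180, 180].

INTERFACE

Orientations are given as [roll, pitch, yaw] about the fixed x, y, z axes, in that order (R = Rz(yaw) Ry(pitch) Rx(roll)).
In Python, from workcell import bot, camera, camera_model, ticket gives the robot as it stands.
- The arm moves only by the tool send_rows, never from a script. Its argument "targets" is text: rows parted by semicolons, each of 5 numbers parted by spaces: the shift along the tool's x, y, z in mm, then the turn about the tool's z in degrees, then the closure in counts, from 0 (fully open) to 255 (shut). A call has 1 to 20 rows; each row is the pose to reach, as a shift and turn from the pose commanded when the call began, along the tool's axes at that moment; what a row does not reach only later rows make up. A row lasts 1/8 s, in which the tool goes at most 62.5 mm and 10.7 degrees, less where a joint would pass 70% of its speed; a pose out of reach is approached as far as the arm can. A call with a gripper value outside its range is refused whole. The fingers move at their own pace and stop on an object; "newtons" is the grip in N (left out, the last holds). Time passes only in rows, so rows that repeat a pose let the fingers close. It gives the time, the measured TCP pose, the force, the opening and the grip force at its end, in the units of the state.
- bot.get_obs(): the state, without advancing time (a new reading comes with each control period).
- camera(name): name is "scene" or "side" or "wrist"; returns the picture (384x512x3 uint8, blue, green, red); there is no depth.
- camera_model(name): a dict with "K" (3x3 intrinsics, pixels), "dist_coeffs" ([k1, k2, p1, p2, k3] as OpenCV has them; the pictures are not rectified), "pose" (4x4, takes a point from camera to world coordinates); the wrist camera has in their place "T_tool_cam" (4x4, takes a point from camera to tool coordinates, whose origin is the TCP and whose axes are the flange's). Camera axes: x right, y down, z forward; pixel columns grow to the right and rows downward; lengths in m; the calibration is good to about 2 mm. A picture is of the moment at which its call begins: read the wrist's pose just before it. camera_model takes no time and is no camera call.
- ticket.job_done(): hands the job in; it is judged then, once.
The state is a dict: "time": time; "q": joint angles; "qd": joint speeds; "joint_efforts": joint torques, N m; "ee_pos": TCP position; "tcp_rot": TCP orientation; "wrist_force": force on the tool from outside, world axes, zero at the start; "torque": the same for the moment, N m; "opening": finger opening in m; "grasp_force": force on a finger pad.
Only numpy, scipy, OpenCV 4.12 (cv2) and the standard library are available. Lean on these libraries where they do the work, as an engineer would, in place of code of your own. Each camera call takes 0.05 s, during which the arm holds its last target. There are 200 camera calls.

## Working session

There is one attempt and no reset: what is moved stays moved. The work goes in short steps, Python scripts to look and compute and a tool call to move; the robot and the scene stay as the last step left them, time stands still between calls to the robot, and variables do not carry over. Pictures are saved under pics/ and viewed, at most 10 in all, crops included, and the job is handed in when it is done.

Besides the shell and the picture viewer there is one more tool, called after "Request:" as a command line: name --argument value ..., lists and objects as JSON in quotes. send_rows: Moves the arm, as the interface text tells. Its arguments: {"type":"object","properties":{"targets":{"type":"string"},"newtons":{"type":"number"}},"required":["targets"]}

```bash
mkdir -p pics; ls; python3 - <<'E'
from workcell import bot,camera,camera_model
import cv2,numpy as np
o=bot.get_obs();print(o['time'],o['ee_pos'],o['tcp_rot'],bot.hold_point_z)
ims=[camera(n) for n in("scene","side","wrist")]
for n,i in zip("scene side wrist".split(),ims): cv2.imwrite(f'pics/{n}0.png',i)
for n in("scene","side"):
    m=camera_model(n);print(n,np.round(m['K'],1).tolist(),m['dist_coeffs'],np.round(m['pose'],3).tolist())
E
```

```text
pics
0.0 [5.49764743e-01 1.77447616e-05 2.30585146e-01] [-1.79923406e+02 -1.73563852e-03  9.00000482e+01] 0.0187
scene [[435.7, 0.0, 248.8], [0.0, 435.7, 185.9], [0.0, 0.0, 1.0]] [-0.11585049  0.          0.          0.          0.        ] [[0.633, -0.483, 0.605, 0.023], [-0.774, -0.402, 0.489, -0.334], [0.007, -0.778, -0.628, 0.581], [0.0, 0.0, 0.0, 1.0]]
side [[363.4, 0.0, 268.4], [0.0, 363.4, 194.5], [0.0, 0.0, 1.0]] [-0.04157037  0.          0.          0.          0.        ] [[0.821, -0.277, 0.499, 0.104], [-0.57, -0.425, 0.703, -0.53], [0.017, -0.862, -0.507, 0.489], [0.0, 0.0, 0.0, 1.0]]
```

View pics/scene0.png

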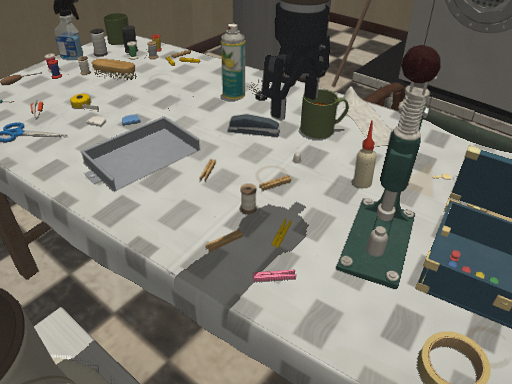

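View pics/side0.png

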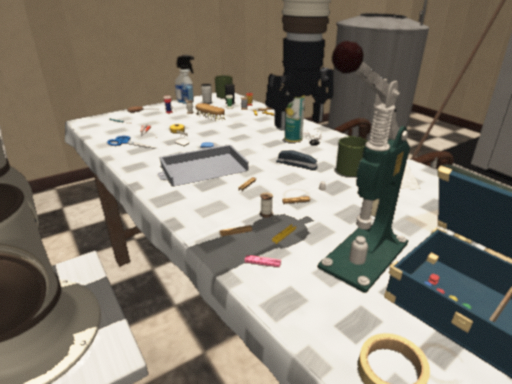

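Scene picture: wooden pegs near (207,170), (275,182) and (224,240). The yellow one (283,234) and the pink one (275,276) are not meant. Spool at (248,198), thimble at about (297,157), pan around (142,152), its mouth facing the pegs. I'll confirm in an enlarged crop and measure.

```bash
cat > h.py <<'E'
import cv2,numpy as np
from workcell import bot,camera,camera_model
from scipy.spatial.transform import Rotation as R
def model(n):
    m=camera_model(n)
    if 'pose' in m: return np.array(m['K']),np.array(m['dist_coeffs']),np.array(m['pose'])
    o=bot.get_obs();T=np.eye(4);T[:3,:3]=R.from_euler('xyz',o['tcp_rot'],degrees=True).as_matrix();T[:3,3]=o['ee_pos']
    return np.array(m['K']),np.array(m['dist_coeffs']),T@np.array(m['T_tool_cam'])
def cast(M,px,z):
    K,d,T=M
    u=cv2.undistortPoints(np.array(px,float).reshape(-1,1,2),K,d).reshape(-1,2)
    r=np.c_[u,np.ones(len(u))]@T[:3,:3].T
    return T[:3,3]+r*((z-T[2,3])/r[:,2])[:,None]
def proj(M,P):
    K,d,T=M;Ti=np.linalg.inv(T)
    return cv2.projectPoints(np.array(P,float).reshape(-1,1,3),cv2.Rodrigues(Ti[:3,:3])[0],Ti[:3,3],K,d)[0].reshape(-1,2)
def pegs(im,M,z=.008):
    h=cv2.cvtColor(im,cv2.COLOR_BGR2HSV)
    m=cv2.inRange(h,(8,90,60),(24,255,255))
    cs,_=cv2.findContours(m,cv2.RETR_EXTERNAL,cv2.CHAIN_APPROX_NONE);out=[]
    for c in cs:
        if cv2.contourArea(c)<40: continue
        W=cast(M,c.reshape(-1,2),z)[:,:2]*1000
        (x,y),(w,l),a=cv2.minAreaRect(W.astype(np.float32))
        b=cv2.boxPoints(((x,y),(w,l),a))
        e=(b[1]-b[0],b[2]-b[1]);e=max(e,key=np.linalg.norm)
        ang=np.degrees(np.arctan2(e[1],e[0]))%180
        if 40<max(w,l)<120: out.append((c.reshape(-1,2).mean(0).round(),np.round([x,y]),round(max(w,l)),round(min(w,l)),round(ang)))
    return out
E
python3 - <<'E'
from h import *
im=cv2.imread('pics/scene0.png');M=model('scene')
for p in pegs(im,M):print(p, 'hsv',cv2.cvtColor(im,cv2.COLOR_BGR2HSV)[int(p[0][1]),int(p[0][0])])
im2=cv2.imread('pics/side0.png')
for p in pegs(im2,model('side')):print('side',p)
cv2.imwrite('pics/c1.png',cv2.resize(im[100:300,70:330],None,fx=3,fy=3,interpolation=cv2.INTER_CUBIC))
E
```

```text
(array([451., 360.]), array([ 458., -367.]), 109, 84, 126) hsv [ 27  13 194]
(array([430., 261.]), array([ 621., -270.]), 42, 24, 9) hsv [ 21 104 177]
(array([223., 240.]), array([426.,  48.]), 73, 19, 164) hsv [ 18 113  88]
(array([282., 232.]), array([509., -21.]), 77, 16, 15) hsv [ 25 234 111]
(array([275., 182.]), array([622.,  76.]), 74, 21, 157) hsv [ 17 125 194]
(array([207., 170.]), array([563., 218.]), 75, 15, 24) hsv [ 20 118 166]
(array([ 80., 100.]), array([569., 725.]), 88, 54, 63) hsv [ 24 243 210]
(array([10., 79.]), array([ 510., 1044.]), 65, 53, 172) hsv [ 13 110 100]
(array([189.,  60.]), array([966., 687.]), 71, 34, 113) hsv [ 23 239 128]
(array([181.,  53.]), array([989., 748.]), 77, 25, 170) hsv [ 17 129 127]
side (array([391., 360.]), array([ 455., -361.]), 104, 82, 145)
side (array([507., 296.]), array([ 735., -402.]), 52, 7, 6)
side (array([  9., 272.]), array([ -2., 176.]), 79, 39, 88)
side (array([236., 230.]), array([426.,  46.]), 71, 21, 162)
side (array([284., 234.]), array([508., -22.]), 79, 22, 16)
side (array([296., 200.]), array([621.,  76.]), 69, 22, 156)
side (array([247., 183.]), array([563., 219.]), 70, 15, 25)
side (array([443., 171.]), array([1091.,  -40.]), 102, 36, 26)
side (array([177., 128.]), array([569., 732.]), 90, 49, 67)
side (array([134., 108.]), array([ 512., 1064.]), 86, 55, 74)
```

View pics/c1.png

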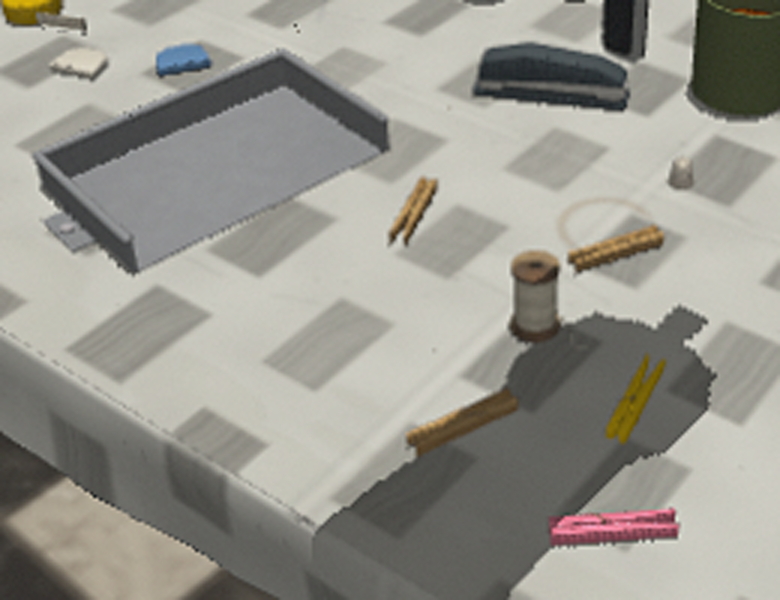

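View pics/wrist0.png

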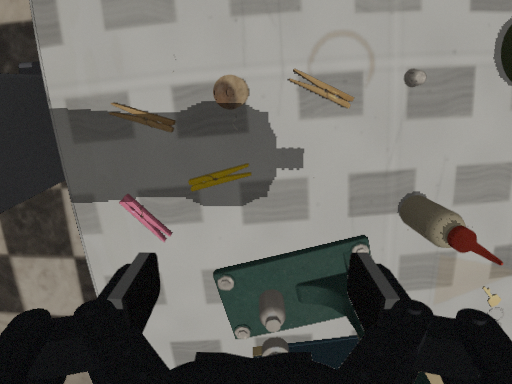

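The crop confirms it: the plain wood pegs are at scene (207,170), (275,182) and (224,240); yellow (283,234) and pink (275,276) are excluded. The spool stands between the pegs and the thimble is at (297,157). Next I measure the pan, spool and thimble.

```bash
python3 - <<'E'
from h import *
M=model('scene')
c=lambda x,y:(70+x/3-.33,100+y/3-.33)
f=lambda n,p,z,M=M:print(n,np.round(cast(M,[p],z)[0,:2]*1000))
f('mouthL',c(136,271),0);f('mouthR',c(387,152),0)
f('rimL',c(132,238),.032);f('rimR',c(386,121),.032);f('rimBackL',c(38,155),.032);f('rimBackR',c(284,52),.032)
f('spoolbase front',c(534,341),0);f('spooltop',c(534,257),.052)
f('thimble top',c(681,160),.022);f('thimble base front',c(681,188),0)
# wrist
M=model('wrist')
f('w spooltop',(231,91),.052,M);f('w thimble',(413,77),.022,M)
for p in pegs(cv2.imread('pics/wrist0.png'),M):print(p)
m=camera_model('wrist');print(np.round(m['T_tool_cam'],3))
E
```

```text
mouthL [392. 327.]
mouthR [611. 294.]
rimL [392. 322.]
rimR [609. 290.]
rimBackL [408. 461.]
rimBackR [630. 431.]
spoolbase front [515.  66.]
spooltop [533.  81.]
thimble top [723.  93.]
thimble base front [720.  89.]
w spooltop [529.  78.]
w thimble [716.  94.]
(array([222., 176.]), array([510., -17.]), 73, 15, 15)
(array([138., 116.]), array([426.,  52.]), 72, 14, 163)
(array([318.,  87.]), array([623.,  81.]), 72, 13, 156)
[[-0.001 -0.954 -0.3    0.078]
 [ 1.    -0.001 -0.001 -0.   ]
 [ 0.    -0.3    0.954 -0.143]
 [ 0.     0.     0.     1.   ]]
```

Both cameras agree, and the pan mouth measures 221 mm wide against 220 given. Pan: mouth centre (501,308), inward axis about 81.5°. Pegs (mm): A (563,218) at 24°, B (622,79) at 156°, C (426,50) at 163°. I start with A, pushing along 114°.

Request:
send_rows --targets "48 6 0 -8 255; 96 12 0 -16 255; 144 19 40 -24 255; 191 25 90 -24 255; 191 25 140 -24 255; 191 25 190 -24 255; 191 25 190 -24 255; 191 25 190 -24 255" --newtons 20

```text
time: 1.15
ee_pos: [0.5758, 0.1911, 0.0434]
tcp_rot: [179.9, 0.0, 114.0]
wrist_force: [-0.5, 0.5, -0.1]
opening: -0.0003
grasp_force: 0.0
```

```bash
python3 - <<'E'
from h import *
o=bot.get_obs();print(o['time'],o['ee_pos'],o['tcp_rot'],o['opening'],o['wrist_force'])
M=model('wrist');im=camera('wrist');cv2.imwrite('pics/w1.png',im)
for p in pegs(im,M):print(p)
print('ball',cast(model('scene'),[(422,63)],.414))
E
```

```text
1.15 [0.57584105 0.19110759 0.04343033] [1.79888611e+02 1.03488480e-02 1.13983656e+02] -0.0003133325811481783 [-0.45788882  0.49905868 -0.09328738]
(array([247., 173.]), array([563., 223.]), 72, 14, 24)
ball [[ 0.44435507 -0.21322657  0.414     ]]
```

View pics/w1.png

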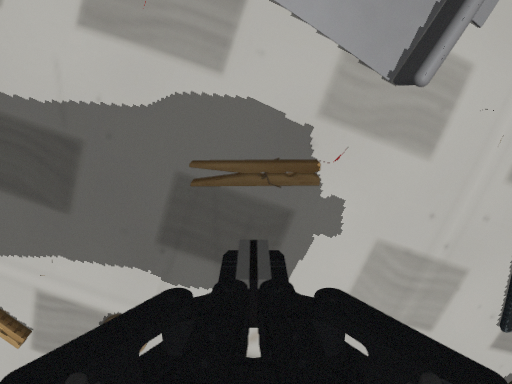

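The wrist view shows peg A centred at (255,173), across the tool axis and parallel to the fingertips' face. I lower the tip and push.

Request:
send_rows --targets "0 0 20 0 255; 0 0 37 0 255; 0 0 37 0 255; 10 0 37 0 255; 18 0 37 0 255; 26 0 37 0 255; 34 0 37 0 255; 42 0 37 0 255; 50 0 37 0 255; 58 0 37 0 255; 66 0 37 0 255; 74 0 37 0 255; 82 0 37 0 255; 90 0 37 0 255; 98 0 37 0 255; 106 0 37 0 255; 114 0 37 0 255; 120 0 37 0 255; 120 0 37 0 255"

```text
time: 3.58
ee_pos: [0.526, 0.301, 0.0042]
tcp_rot: [-180.0, -0.0, 114.0]
wrist_force: [-0.1, -0.2, 0.9]
opening: 0.0003
grasp_force: 0.0
```

```bash
python3 - <<'E'
from h import *
o=bot.get_obs();print(o['time'],o['ee_pos'],o['tcp_rot'],o['wrist_force'])
for n in('wrist','scene'):
    M=model(n);im=camera(n);cv2.imwrite(f'pics/{n}2.png',im)
    for p in pegs(im,M)[:8]:print(n,p)
E
```

```text
3.575 [0.5259692  0.30101615 0.0042462 ] [-1.79995966e+02 -2.53042033e-04  1.14031838e+02] [-0.13026121 -0.23831117  0.85988334]
wrist (array([248., 221.]), array([519., 321.]), 73, 16, 24)
scene (array([452., 360.]), array([ 458., -367.]), 109, 84, 126)
scene (array([430., 261.]), array([ 621., -270.]), 42, 24, 9)
scene (array([224., 240.]), array([426.,  48.]), 73, 19, 163)
scene (array([275., 182.]), array([622.,  77.]), 73, 21, 156)
scene (array([160., 165.]), array([510., 312.]), 55, 17, 24)
scene (array([ 80., 101.]), array([569., 725.]), 88, 54, 63)
scene (array([10., 79.]), array([ 509., 1042.]), 58, 57, 35)
scene (array([189.,  60.]), array([966., 687.]), 71, 34, 113)
```

A tracks straight, still at 24° and centred. I push it on into the pan, then retreat and lift.

Request:
send_rows --targets "8 0 -1 0 255; 16 0 -1 0 255; 24 0 -1 0 255; 32 0 -1 0 255; 40 0 -1 0 255; 48 0 -1 0 255; 56 0 -1 0 255; 64 0 -1 0 255; 72 0 -1 0 255; 80 0 -1 0 255; 88 0 -1 0 255; 93 0 -1 0 255; 93 0 -1 0 255; 70 0 -1 0 255; 50 0 -50 0 255; 0 0 -100 0 255; -40 0 -100 0 255"

```text
time: 5.8
ee_pos: [0.5446, 0.2626, 0.1084]
tcp_rot: [179.7, 0.0, 114.0]
wrist_force: [0.2, -0.7, -0.8]
opening: 0.0002
grasp_force: 0.0
```

```bash
python3 - <<'E'
from h import *
o=bot.get_obs();print(o['time'],o['ee_pos'],o['tcp_rot'],o['wrist_force'])
for n in('wrist','scene'):
    M=model(n);im=camera(n);cv2.imwrite(f'pics/{n}3.png',im)
    for p in pegs(im,M)[:8]:print(n,p)
E
```

```text
5.8 [0.54459138 0.2625591  0.1083649 ] [1.79670985e+02 5.78808819e-03 1.13997794e+02] [ 0.16073418 -0.66044644 -0.83961632]
wrist (array([ 41., 329.]), array([416.,  57.]), 49, 23, 163)
scene (array([451., 360.]), array([ 458., -367.]), 109, 84, 126)
scene (array([430., 261.]), array([ 621., -270.]), 42, 24, 9)
scene (array([224., 240.]), array([426.,  48.]), 73, 19, 163)
scene (array([275., 182.]), array([622.,  77.]), 73, 21, 156)
scene (array([126., 156.]), array([481., 400.]), 78, 18, 23)
scene (array([ 80., 100.]), array([569., 725.]), 88, 54, 63)
scene (array([10., 79.]), array([ 509., 1046.]), 66, 50, 1)
scene (array([154.,  43.]), array([990., 897.]), 117, 38, 59)
```

A lies fully inside at (481,401). Next is B: I first turn it counter-clockwise by pushing right of its centre, since its perpendicular points past the pan.

Request:
send_rows --targets "-50 -2 0 8 255; -100 -4 0 16 255; -150 -6 10 24 255; -200 -8 20 24 255; -244 -11 38 24 255; -244 -11 75 24 255; -244 -11 102 24 255; -244 -11 102 24 255"

```text
time: 6.9
ee_pos: [0.6314, 0.0357, 0.0017]
tcp_rot: [-180.0, 0.0, 89.9]
wrist_force: [-0.5, 1.1, -0.4]
opening: 0.0002
grasp_force: 0.0
```

```bash
python3 - <<'E'
from h import *
o=bot.get_obs();print(o['time'],o['ee_pos'],o['tcp_rot'],o['wrist_force'])
M=model('wrist');im=camera('wrist')
for p in pegs(im,M)[:8]:print(p)
E
```

```text
6.9 [0.63140957 0.03565456 0.00169505] [-1.79986611e+02  3.25116581e-03  8.99446607e+01] [-0.52546991  1.05440256 -0.37251665]
(array([ 43., 338.]), array([518., -13.]), 65, 16, 16)
(array([223., 165.]), array([622.,  81.]), 73, 15, 156)
```

Request:
send_rows --targets "0 3 -3 0 255; 8 3 -3 0 255; 14 3 -3 0 255; 20 3 -3 0 255; 26 3 -3 0 255; 32 3 -3 0 255; 38 3 -3 0 255; 42 3 -3 0 255; 42 3 -3 0 255"

```text
time: 8.07
ee_pos: [0.6346, 0.079, 0.0053]
tcp_rot: [180.0, -0.0, 90.0]
wrist_force: [0.1, 0.2, 0.9]
opening: 0.0001
grasp_force: 0.0
```

```bash
python3 - <<'E'
from h import *
o=bot.get_obs();print(o['time'],o['ee_pos'],o['tcp_rot'],o['wrist_force'])
M=model('wrist');im=camera('wrist')
for p in pegs(im,M)[:8]:print(p)
E
```

```text
8.075 [0.63464932 0.07900248 0.00527684] [ 1.79999691e+02 -1.20350067e-05  9.00234585e+01] [0.07389406 0.19045927 0.89950077]
(array([212., 221.]), array([619.,  99.]), 73, 16, 2)
```

Request:
send_rows --targets "5 2 0 0 255; 10 2 0 0 255; 12 2 0 0 255; 12 2 0 0 255"

```text
time: 8.62
ee_pos: [0.6366, 0.0909, 0.0053]
tcp_rot: [-180.0, 0.0, 90.0]
wrist_force: [0.4, 0.1, -0.3]
opening: 0.0001
grasp_force: 0.0
```

```bash
python3 - <<'E'
from h import *
o=bot.get_obs();print(o['time'],o['ee_pos'],o['tcp_rot'],o['wrist_force'])
M=model('wrist');im=camera('wrist')
for p in pegs(im,M)[:8]:print(p)
E
```

```text
8.625 [0.63661044 0.09092457 0.00527066] [-1.79996797e+02  3.47486479e-04  9.00184800e+01] [ 0.44861406  0.0744037  -0.34548802]
(array([211., 226.]), array([619., 109.]), 73, 16, 13)
```

Request:
send_rows --targets "4 2 0 0 255; 8 2 0 0 255; 8 2 0 0 255; -6 0 0 -0 255; -20 -6 0 -6 255; -30 -14 0 -15 255; -30 -14 0 -20 255; -30 -14 0 -20 255"

```text
time: 9.68
ee_pos: [0.6225, 0.0597, 0.0054]
tcp_rot: [180.0, 0.0, 109.9]
wrist_force: [-0.3, -0.1, -0.0]
opening: -0.0003
grasp_force: 0.0
```

```bash
python3 - <<'E'
from h import *
o=bot.get_obs();print(o['time'],o['ee_pos'],o['tcp_rot'],o['wrist_force'])
M=model('wrist');im=camera('wrist')
for p in pegs(im,M)[:8]:print(p)
E
```

```text
9.675 [0.62249267 0.0597129  0.00541239] [1.79999411e+02 9.14234007e-03 1.09916665e+02] [-0.26226932 -0.05204615 -0.00115667]
(array([ 46., 311.]), array([525., -11.]), 46, 20, 14)
(array([282., 152.]), array([620., 115.]), 73, 15, 21)
```

Request:
send_rows --targets "0 10 0 -1 255; 10 17 0 -1 255; 24 17 0 -1 255; 34 17 0 -1 255; 42 17 0 -1 255; 50 17 0 -1 255; 58 17 0 -1 255; 66 17 0 -1 255; 74 17 0 -1 255; 82 17 0 -1 255; 90 17 0 -1 255; 98 17 0 -1 255; 106 17 0 -1 255; 114 17 0 -1 255; 122 17 0 -1 255; 130 17 0 -1 255; 130 17 0 -1 255"

```text
time: 11.85
ee_pos: [0.594, 0.1893, 0.0053]
tcp_rot: [180.0, -0.0, 111.0]
wrist_force: [0.5, 0.1, 0.1]
opening: -0.0
grasp_force: 0.0
```

```bash
python3 - <<'E'
from h import *
o=bot.get_obs();print(o['time'],o['ee_pos'],o['tcp_rot'],o['wrist_force'])
M=model('wrist');im=camera('wrist')
for p in pegs(im,M)[:8]:print(p)
E
```

```text
11.85 [0.59397297 0.18926198 0.00529772] [ 1.79998109e+02 -3.18963844e-03  1.11041849e+02] [0.52155524 0.12402674 0.0649489 ]
(array([240., 221.]), array([586., 208.]), 73, 16, 21)
```

Request:
send_rows --targets "8 0 0 0 255; 18 0 0 0 255; 28 0 0 0 255; 38 0 0 0 255; 48 0 0 0 255; 58 0 0 0 255; 68 0 0 0 255; 78 0 0 0 255; 88 0 0 0 255; 98 0 0 0 255; 108 0 0 0 255; 118 0 0 0 255; 128 0 0 0 255; 136 0 0 0 255; 136 0 0 0 255"

```text
time: 13.78
ee_pos: [0.5452, 0.3162, 0.0052]
tcp_rot: [-180.0, -0.0, 111.0]
wrist_force: [-0.2, -0.2, -0.4]
opening: 0.0
grasp_force: 0.0
```

```bash
python3 - <<'E'
from h import *
o=bot.get_obs();print(o['time'],o['ee_pos'],o['tcp_rot'],o['wrist_force'])
for n in('wrist','scene'):
    M=model(n);im=camera(n);cv2.imwrite(f'pics/{n}4.png',im)
    for p in pegs(im,M)[:8]:print(n,p)
E
```

```text
13.775 [0.54517829 0.31622696 0.00521695] [-1.79996525e+02 -5.99458568e-03  1.11044465e+02] [-0.19609806 -0.21083695 -0.40334387]
wrist (array([242., 220.]), array([537., 335.]), 73, 16, 21)
wrist (array([175.,  21.]), array([481., 405.]), 73, 14, 24)
scene (array([451., 359.]), array([ 458., -367.]), 109, 84, 126)
scene (array([430., 261.]), array([ 621., -270.]), 42, 24, 9)
scene (array([224., 240.]), array([426.,  48.]), 73, 19, 163)
scene (array([161., 159.]), array([527., 328.]), 57, 17, 23)
scene (array([126., 156.]), array([481., 400.]), 78, 18, 23)
scene (array([ 80., 101.]), array([569., 725.]), 88, 54, 63)
scene (array([10., 79.]), array([ 511., 1043.]), 61, 51, 161)
scene (array([190.,  60.]), array([966., 685.]), 68, 34, 113)
```

View pics/wrist4.png

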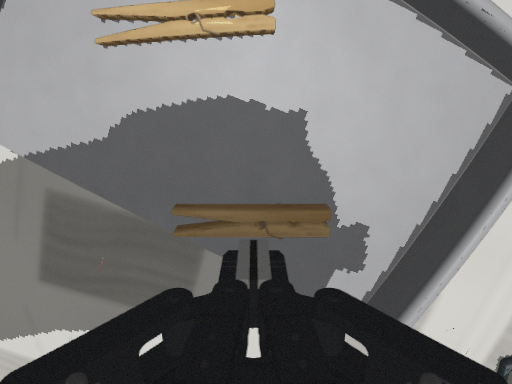

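B (centre 252,221) is parallel to the tip and well inside the mouth. A (185,21) lies ahead with space. I push B deeper, then retreat.

Request:
send_rows --targets "8 0 0 0 255; 16 0 0 0 255; 24 0 0 0 255; 32 0 0 0 255; 40 0 0 0 255; 46 0 0 0 255; 46 0 0 0 255; 20 0 0 0 255; 0 0 -50 0 255; -40 -10 -105 0 255; -40 -10 -105 0 255"

```text
time: 15.25
ee_pos: [0.5526, 0.2735, 0.115]
tcp_rot: [179.6, -0.0, 110.9]
wrist_force: [-0.1, -0.4, -0.6]
opening: -0.0001
grasp_force: 0.0
```

```bash
python3 - <<'E'
from h import *
o=bot.get_obs();print(o['time'],o['ee_pos'],o['tcp_rot'],o['wrist_force'])
for n in('scene',):
    M=model(n);im=camera(n);cv2.imwrite(f'pics/{n}5.png',im)
    for p in pegs(im,M)[2:6]:print(n,p)
d=np.array([416,16,80])-np.r_[o['ee_pos']]*1000
print(R.from_euler('xyz',o['tcp_rot'],degrees=True).as_matrix().T@d)
E
```

```text
15.25 [0.55258335 0.27348373 0.114998  ] [ 1.79618368e+02 -1.68136804e-02  1.10860861e+02] [-0.07082218 -0.39118383 -0.58851831]
scene (array([224., 240.]), array([426.,  48.]), 73, 19, 163)
scene (array([126., 156.]), array([481., 400.]), 78, 18, 23)
scene (array([147., 153.]), array([521., 373.]), 77, 18, 21)
scene (array([ 80., 101.]), array([569., 725.]), 88, 54, 63)
[-191.97810319 -219.54779562   33.48007471]
```

Request:
send_rows --targets "-32 -37 0 8 255; -64 -74 0 16 255; -96 -110 0 24 255; -128 -147 10 32 255; -160 -184 20 38 255; -192 -220 33 38 255; -192 -220 70 38 255; -192 -220 70 38 255"

```text
time: 16.3
ee_pos: [0.4115, 0.0165, 0.0374]
tcp_rot: [-179.7, 0.1, 73.0]
wrist_force: [-0.3, 0.8, 0.7]
opening: 0.0002
grasp_force: 0.0
```

```bash
python3 - <<'E'
from h import *
o=bot.get_obs();print(o['time'],o['ee_pos'],o['tcp_rot'],o['wrist_force'])
M=model('wrist');im=camera('wrist');cv2.imwrite('pics/w6.png',im)
T=R.from_euler('xyz',o['tcp_rot'],degrees=True).as_matrix().T
for p in pegs(im,M)[:8]:print(p,T@(np.r_[p[1],5]-np.array(o['ee_pos'])*1000))
E
```

```text
16.3 [0.41154468 0.0165162  0.03737238] [-1.79703583e+02  9.49956427e-02  7.29667977e+01] [-0.27001186  0.82213772  0.73845003]
(array([422., 233.]), array([509., -13.]), 72, 16, 19) [  0.37937455 101.99263134  31.84456946]
(array([254., 168.]), array([426.,  51.]), 73, 15, 162) [37.25913131  3.88715612 32.29097124]
```

C sits 37 mm ahead at 162°. I turn it slightly counter-clockwise with an offset push so it can travel along about 85°, clear of B.

Request:
send_rows --targets "0 10 16 0 255; 0 20 32 0 255; 6 20 32 0 255; 14 20 32 0 255; 20 20 32 0 255; 26 20 32 0 255; 31 20 32 0 255; 31 20 32 0 255; 15 20 32 0 255; -5 14 32 -6 255; -5 10 32 -12 255; -5 10 32 -12 255"

```text
time: 17.85
ee_pos: [0.4215, 0.0081, 0.0083]
tcp_rot: [180.0, 0.0, 84.9]
wrist_force: [-0.4, -0.2, 0.5]
opening: 0.0003
grasp_force: 0.0
```

```bash
python3 - <<'E'
from h import *
o=bot.get_obs();print(o['time'],o['ee_pos'],o['tcp_rot'],o['wrist_force'])
M=model('wrist');im=camera('wrist');cv2.imwrite('pics/w7.png',im)
T=R.from_euler('xyz',o['tcp_rot'],degrees=True).as_matrix().T
for p in pegs(im,M)[:8]:print(p,T@(np.r_[p[1],5]-np.array(o['ee_pos'])*1000))
E
```

```text
17.85 [0.42153263 0.00805408 0.00833284] [1.79995298e+02 5.14423631e-03 8.49039582e+01] [-0.38957357 -0.19037346  0.4756373 ]
(array([426., 276.]), array([510., -14.]), 74, 15, 15) [-14.10845135  90.07636967   3.34149817]
(array([250., 145.]), array([428.,  63.]), 73, 15, 175) [55.30349313  1.56093722  3.32800227]
```

Request:
send_rows --targets "10 2 3 0 255; 24 2 3 0 255; 34 2 3 0 255; 42 2 3 0 255; 50 2 3 0 255; 60 2 3 0 255; 70 2 3 0 255; 80 2 3 0 255; 90 2 3 0 255; 100 2 3 0 255; 110 2 3 0 255; 120 2 3 0 255; 130 2 3 0 255; 140 2 3 0 255; 150 2 3 0 255; 160 2 3 0 255; 170 2 3 0 255; 178 2 3 0 255; 178 2 3 0 255"

```text
time: 20.27
ee_pos: [0.4395, 0.1866, 0.0053]
tcp_rot: [-180.0, 0.0, 85.0]
wrist_force: [-0.3, -0.7, 0.0]
opening: 0.0002
grasp_force: 0.0
```

```bash
python3 - <<'E'
from h import *
o=bot.get_obs();print(o['time'],o['ee_pos'],o['tcp_rot'],o['wrist_force'])
M=model('wrist');im=camera('wrist');cv2.imwrite('pics/w8.png',im)
T=R.from_euler('xyz',o['tcp_rot'],degrees=True).as_matrix().T
for p in pegs(im,M)[:8]:print(p,T@(np.r_[p[1],5]-np.array(o['ee_pos'])*1000))
E
```

```text
20.275 [0.43946068 0.18657584 0.00525625] [-1.79996567e+02  3.36649290e-04  8.50423889e+01] [-0.31325387 -0.71477649  0.00580106]
(array([246., 220.]), array([441., 207.]), 73, 16, 175) [20.48077639 -0.23145701  0.25614599]
```

Request:
send_rows --targets "8 0 0 0 255; 18 0 0 0 255; 28 0 0 0 255; 38 0 0 0 255; 48 0 0 0 255; 58 0 0 0 255; 68 0 0 0 255; 78 0 0 0 255; 88 0 0 0 255; 98 0 0 0 255; 108 0 0 0 255; 118 0 0 0 255; 128 0 0 0 255; 137 0 0 0 255; 142 0 0 0 255; 142 0 0 0 255; 115 0 0 0 255; 90 0 -50 0 255; 45 0 -100 0 255; 0 0 -140 0 255"

```text
time: 22.82
ee_pos: [0.4393, 0.1867, 0.1454]
tcp_rot: [180.0, -0.0, 85.0]
wrist_force: [0.7, 0.2, 0.2]
opening: -0.0001
grasp_force: 0.0
```

```bash
python3 - <<'E'
from h import *
o=bot.get_obs();print(o['time'],o['ee_pos'],o['wrist_force'])
M=model('scene');im=camera('scene');cv2.imwrite('pics/s9.png',cv2.resize(im[100:300,70:330],None,fx=3,fy=3,interpolation=cv2.INTER_CUBIC))
for p in pegs(im,M)[:8]:
  d=p[1]-np.array([501,309]);print(p,'depth',d@[.149,.989],'lat',d@[-.989,.149])
E
```

```text
22.825 [0.43930481 0.18669035 0.14537798] [0.68801575 0.2470028  0.16425889]
(array([451., 360.]), array([ 458., -367.]), 109, 84, 126) depth -674.971 lat -58.196999999999996
(array([430., 261.]), array([ 621., -270.]), 42, 24, 9) depth -554.751 lat -204.951
(array([126., 156.]), array([481., 400.]), 78, 18, 23) depth 87.019 lat 33.339
(array([ 80., 101.]), array([569., 725.]), 88, 54, 63) depth 421.556 lat -5.267999999999998
(array([10., 79.]), array([ 510., 1041.]), 62, 55, 161) depth 725.289 lat 100.167
(array([191.,  60.]), array([967., 684.]), 64, 34, 113) depth 440.30899999999997 lat -404.999
```

View pics/s9.png

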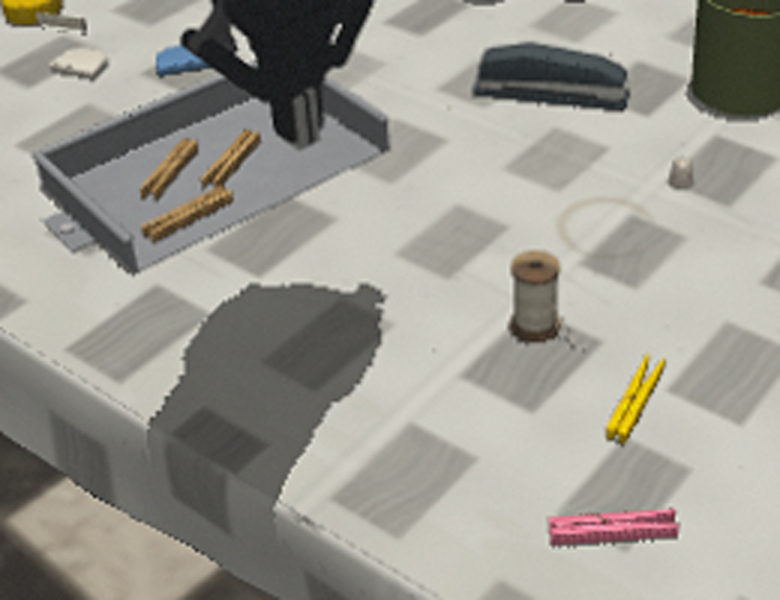

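All three wooden pegs are inside the pan, at crop positions (170,168), (231,158) and (188,213). The nearest peg is clear of the mouth line, and the spool (535,297) and thimble (681,173) are unmoved.

```bash
python3 -c "
from workcell import ticket
print(ticket.job_done())"
```

```text
the job is handed in; nothing more can be done
None
```

All three wooden pegs were slid into the pan and lie wholly inside it, the spool and thimble still stand where they were, and the job was handed in at about 23 s.

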